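# Lay the battery pack on the tester and set its selector

### The job

Tip the standing battery pack over the low front edge of the tester's metal bed so that it lies flat on its broad side, straight and fully over the bed from side to side, pointing back at the console. Then turn the selector knob on the sloping panel exactly four clicks clockwise from where it stands and let go. Leave the solder spool, the small carton and the tape roll where they are.

Things in the scene. Friction and masses are not known exactly. Their poses are not given: they have to be found in the camera images.
- tester: Grey battery tester, fixed. Origin on the bench top below the middle of its bed's front edge; x runs back over the bed to the console, y left, z up. Bed: aluminium plate 8 mm thick, x 0 to 70 mm, y -45 to 45 mm, with two flush brass strips. Console behind it: x 70 to 194 mm, y -65 to 65 mm, its front 75 mm high, 133 mm high at the back.
- bed_edge (a point): Middle of the upper front edge of the tester's bed, 8 mm above the bench; axes as the tester's. This low edge is the stop against which the pack is tipped.
- panel_front (a point): Middle of the front (lower) edge of the console's metal panel; axes as the tester's. The panel slopes up and back from here at 25 degrees for 137 mm, 130 mm wide. The selector's axis stands square on it 55 mm up the slope; a small display is above it.
- hood_tip (a point): Middle of the outer edge of the glare hood, a plate 116 mm wide and 6 mm thick that stands 115 mm out of the panel, square to it, 78 mm up the slope from the knob's axis. It overhangs the knob, so the knob is gripped square to the panel: tool leaning 25 degrees, gripper body toward the robot, not straight down.
- pack: Loose battery pack, a grey block 36 mm deep (its x), 52 wide (y), 70 tall (z), dark cap on top, 0.17 to 0.35 kg. Origin at the centre of its underside. It stands on the bench 3 to 15 mm in front of the bed's edge, nearly square to it, within 10 mm of the middle line, a broad side toward the bed.
- pack_center (a point): Centre of the pack, 35 mm above its underside. Pushed low the pack slides. With its foot against the bed's edge and pushed at 50 mm height or more it tips; past about 34 degrees it falls onto the bed by itself and then lies with its top 44 mm over the bench, its foot end 8 to 20 mm out over the edge.
- selector_grip (a point): On the knob's axis 28 mm off the panel, the height for the TCP. x axis: along the grip bar to the pointer end (white line); z axis: out of the panel. The knob is black: flange 44 mm across, 6 mm thick, and on it a straight grip bar 42 mm long, 14 mm wide, 6 to 36 mm off the panel, gripped across its 14 mm.
- selector_pointer (a point): The pointer end of the grip bar, 22 mm from the knob's axis, 28 mm off the panel; turns with the knob.
- selector (a joint): Knob angle in rad, 0 to 3.84, grows clockwise seen facing the panel. Twelve clicks 20 degrees (0.349 rad) apart, at 0, 0.349, 0.698.., marked by black ticks; detents pull it to the nearest with up to 0.07 N m. It starts in one of the first four. Four clicks are 80 degrees (1.396), within one grasp. At 0 the pointer is 110 degrees anticlockwise of uphill.
- spool: Loose solder spool, 52 mm across, 34 mm high, standing on the bench left of the tester; origin at the centre of its underside. Not to be moved.
- small_carton: Loose small printed carton, 50 x 51 x 26 mm, on the bench to the left or right of the pack; origin at the centre of its underside. Not to be moved.
- tape_roll: Loose roll of tape lying flat, 60 mm across, 18 mm high, on the bench on the other side of the pack from the carton; origin at the centre of its underside. Not to be moved.
Not all that is in view belongs to the job. Leave any pink look-alike of the pack alone.

How it is judged:
On the way, in this order (a step that is already met when the one before it is completed fails the run):
1. the pack lies flat on its broad side on the tester's bed (angle between the x axis of pack and the z axis of tester, either way round below 0.12 rad and angle between the z axis of pack and the x axis of tester, either way round below 0.3 rad and x of pack_center in the frame of tester between 0.004 and 0.048 m and y of pack_center in the frame of tester between -0.022 and 0.022 m and z of pack_center in the frame of tester between 0.021 and 0.031 m), for 0.3 s.
2. the selector has been turned four clicks clockwise (distance of selector_pointer from where it was at the start of the episode between 0.0255 and 0.0309 m), for 0.2 s.
At the end, for the whole second after the job is handed in: The pack rests on its broad side on the bed (flat within 7 degrees, straight within 17, centre within 22 mm of the bed's middle line and 4 to 48 mm behind its front edge); the selector rests four clicks clockwise of its start (pointer tip moved 25.5 to 30.9 mm) (all of step 1 and all of step 2 and linear speed of pack below 0.02 m/s and velocity of joint selector between -0.1 and 0.1 rad/s); the robot touches nothing.
It fails at once if the solder spool is moved by more than 20 mm (distance of spool from where it was at the start of the episode above 0.02 m).
It fails at once if the small carton is moved by more than 20 mm (distance of small_carton from where it was at the start of the episode above 0.02 m).
It fails at once if the tape roll is moved by more than 20 mm (distance of tape_roll from where it was at the start of the episode above 0.02 m).
It also fails if it takes over 64 s, if anything falls off the work surface, if the arm or the gripper's body presses on something with over 40 N, if the wrist force passes 120 N, or if a joint passes its speed limit or range.

### The arm

A 6-joint arm with a two-finger parallel gripper is mounted at the origin on a cart in front of the work surface, level with it; the furniture and walls round the work are solid. World frame = base frame: x ahead of the robot, y to its left, z up, the work surface at z = 0. Lengths are in m, angles in rad, forces in N, time in s.
With the tool pointing down it reaches from about 0.3 to 0.875 m from the base axis. Payload 6.4 kg.
Tool frame: the origin (TCP) lies between the finger pads, 19 mm behind the fingertips; this is the grasp point; z points along the fingers, y is the line along which they close (so a half turn about z gives the same grasp; the last joint's range is limited). The gripper opens to 85 mm and grips with 20 to 120 N. Pads are 22 mm wide; open, the fingers measure 114 mm over their backs; the gripper's body (76 mm by 85 mm) begins 54 mm behind the grasp point. The pads swing forward as they close: fully open they stand 13 mm farther back than shut.
Start: joints at [1.015, 0.181, 1.607, -0, 1.354, -0.206], TCP at [0.197, 0.54, 0.25] pointing down, gripper open.
Joint ranges: [-2.99, 2.99], [-0.89, 2.07], [0.3, 2.58], [-1.14, 4.28], [0, 2.63], [-3.12, 3.12]. Speed limits (rad/s): [2.57, 2.57, 3.01, 3.14, 3.14, 3.14].

### API

Orientations are given as a unit quaternion [w, x, y, z].
In Python, from bench import ctrl, camera, calibration, order, outline_of gives the robot as it stands.
- The arm moves only by the tool move_arm, never from a script. Its argument "series" is a list that holds one entry, the list of rows, each a list of 5 numbers: the opening, from 0 (shut) to 1 (fully open), then the shift along the tool's x, y, z in mm, then the turn about the tool's z in rad. A call has exactly 10 rows; each row is the pose to reach, as a shift and turn from the pose commanded when the call began, along the tool's axes at that moment; what a row does not reach only later rows make up. A row lasts 1/12 s, in which the tool goes at most 41.7 mm and 7.16 degrees, less where a joint would pass 70% of its speed; a pose out of reach is approached as far as the arm can. A call with a gripper value outside its range is refused whole. The fingers move at their own pace and stop on an object; the grip force is fixed at half the most. Time passes only in rows, so rows that repeat a pose let the fingers close, or fill a call up. It gives the time, the measured TCP pose, the force, the opening and the grip force at its end, in the units of the state.
- ctrl.get_obs(): the state, without advancing time (a new reading comes with each control period).
- camera(name): name is "side" or "top" or "wrist"; returns (picture, depth): 400x640x3 uint8, blue, green, red; 400x640 float32, m along the optical axis (not along the pixel's ray), 0 where there is no reading.
- calibration(name): a dict with "intrinsics" (3x3 intrinsics, pixels), "k1" (the pictures are not rectified: a ray, as slopes to the right and down, at radius r is drawn at 1 + k1 r^2 times it, then the intrinsics apply), "rvec" (rotation vector, rad) and "tvec" (3), from world to camera coordinates, as OpenCV has them. Camera axes: x right, y down, z forward; pixel columns grow to the right and rows downward; lengths in m; the calibration is good to about 2 mm. A picture is of the moment at which its call begins: read the wrist's pose just before it. calibration takes no time and is no camera call; for the wrist camera it gives the pose at the moment of the call.
- order.hand_in(): hands the job in; it is judged then, once.
Trained networks look in the newest picture that a camera, given by its name, has taken for a name from the list of things; names that differ only in an ending like _2 or _b are one class to them, and where a whole thing is asked for, a point or a joint stands for the part that bears it (a point fixed in the world has none). Each returns a list of dicts, best first, with "conf" (0 to 1); they miss things now and then, are a little off and sometimes report something else, mostly with a low value. They report only what shows in the picture. A call takes as long as a camera call. They do not tell look-alikes from the thing itself.
- outline_of(target, camera): "region" (400x640 bool, what is visible of it) and "bbox" ([centre column, centre row, width, height] in pixels, round what is visible of it).
The state is a dict: "time_s": time; "q": joint angles; "dq": joint speeds; "joint_efforts": joint torques, N m; "eef_pos": TCP position; "eef_rot": TCP orientation; "wrist_force": force on the tool from outside, world axes, zero at the start; "torque": the same for the moment, N m; "opening": opening from 0.0 (shut) to 1.0 (fully open); "grasp_force": force on a finger pad.
Only numpy, scipy, OpenCV 4.12 (cv2) and the standard library are available. Lean on these libraries where they do the work, as an engineer would, in place of code of your own. Each camera call takes 0.05 s, during which the arm holds its last target. There are 200 camera calls.

## Working session

There is one attempt and no reset: what is moved stays moved. The work goes in short steps, Python scripts to look and compute and a tool call to move; the robot and the scene stay as the last step left them, time stands still between calls to the robot, and variables do not carry over. Pictures are saved under pics/ and viewed, at most 10 in all, crops included, and the job is handed in when it is done.

Besides the shell and the picture viewer there is one more tool, called after "Emit:" as name([rows], argument=value, ...), one row to a line, values as JSON. move_arm: Moves the arm, as the interface text tells. Its arguments: {"type":"object","properties":{"series":{"type":"array","items":{"type":"array","items":{"type":"array","items":{"type":"number"}}}}},"required":["series"]}

```bash
ls; mkdir -p pics
cat > h.py <<'E'
import numpy as np, cv2
from scipy.spatial.transform import Rotation as R
from bench import ctrl, camera, calibration, order, outline_of
def cal(n):
    c=calibration(n); return np.array(c["intrinsics"]),c["k1"],cv2.Rodrigues(np.array(c["rvec"],float))[0],np.array(c["tvec"],float).ravel()
def unproj(n,uv,d,c=None):
    K,k1,Rm,t=c or cal(n)
    uv=np.atleast_2d(uv).astype(float); d=np.atleast_1d(d)
    p=cv2.undistortPoints(uv[:,None,:],K,np.array([k1,0,0,0,0.]))[:,0]
    X=np.c_[p*d[:,None],d]
    return (X-t)@Rm
def proj(n,X,c=None):
    K,k1,Rm,t=c or cal(n)
    return cv2.projectPoints(np.atleast_2d(X).astype(float),cv2.Rodrigues(Rm)[0],t,K,np.array([k1,0,0,0,0.]))[0][:,0]
def cloud(n,dep,mask=None,c=None):
    m=dep>0
    if mask is not None: m&=mask
    v,u=np.nonzero(m)
    return unproj(n,np.c_[u,v],dep[v,u],c),np.c_[u,v]
def tcp():
    o=ctrl.get_obs(); q=np.array(o["eef_rot"]); return np.array(o["eef_pos"]),R.from_quat(q[[1,2,3,0]])
E
python3 - <<'E'
from h import *
o=ctrl.get_obs(); print(o["time_s"],o["eef_pos"],o["eef_rot"])
ims=[]
for n in ["side","top"]:
    im,d=camera(n); cv2.imwrite(f"pics/{n}0.png",im); np.save(f"{n}0.npy",d)
    K,k1,Rm,t=cal(n); print(n,-Rm.T@t,Rm[2],K[0,0],k1)
    for th in ["tester","pack","selector_grip","spool","small_carton","tape_roll"]:
        for r in outline_of(th,n)[:2]:
            P,_=cloud(n,d,r["region"]); print(th,round(r["conf"],2),np.round(r["bbox"]),np.round(np.percentile(P,[3,50,97],axis=0),3).tolist() if len(P) else None)
print(ctrl.get_obs()["time_s"])
E
```

```text
pics
0.0 [0.19676665 0.53972541 0.24908803] [-3.19545079e-04  1.74015549e-01  9.84742512e-01 -8.20033377e-04]
side [ 0.29880111 -1.11410112  0.59616528] [ 0.21464707  0.87915966 -0.42544674] 461.5682204351656 -0.06118693477341718
tester 0.83 [359. 218.  92. 123.] [[0.511, -0.308, 0.008], [0.621, -0.277, 0.083], [0.683, -0.183, 0.22]]
pack 0.83 [305. 259.  27.  40.] [[0.447, -0.287, 0.003], [0.464, -0.281, 0.047], [0.494, -0.211, 0.072]]
pack 0.68 [281. 202.  20.  29.] [[0.44, 0.018, 0.002], [0.465, 0.034, 0.043], [0.497, 0.072, 0.072]]
spool 0.64 [283. 238.  21.  22.] [[0.413, -0.145, 0.002], [0.439, -0.133, 0.025], [0.468, -0.087, 0.029]]
spool 0.42 [328. 230.  12.  21.] [[0.555, -0.141, 0.003], [0.561, -0.127, 0.034], [0.575, -0.099, 0.037]]
small_carton 0.8 [282. 236.  18.  18.] [[0.413, -0.144, 0.004], [0.439, -0.133, 0.026], [0.465, -0.092, 0.029]]
tape_roll 0.89 [312. 321.  31.  28.] [[0.42, -0.465, 0.003], [0.447, -0.444, 0.018], [0.474, -0.411, 0.021]]
tape_roll 0.27 [359. 217.  89. 122.] [[0.512, -0.308, 0.008], [0.62, -0.278, 0.083], [0.681, -0.187, 0.22]]
top [ 0.44755289 
[... 365 characters left out ...]
, [0.467, -0.26, 0.069], [0.483, -0.235, 0.073]]
selector_grip 0.65 [328. 161.  18.  21.] [[0.59, -0.26, 0.096], [0.604, -0.242, 0.12], [0.624, -0.223, 0.135]]
spool 0.88 [279. 179.  23.  20.] [[0.557, -0.145, -0.0], [0.581, -0.121, 0.033], [0.606, -0.1, 0.038]]
spool 0.41 [335. 224.  22.  19.] [[0.449, -0.283, 0.064], [0.467, -0.26, 0.069], [0.483, -0.235, 0.073]]
small_carton 0.85 [277. 235.  23.  28.] [[0.417, -0.141, 0.02], [0.441, -0.117, 0.026], [0.462, -0.091, 0.03]]
tape_roll 0.79 [409. 232.  25.  28.] [[0.421, -0.462, 0.002], [0.449, -0.436, 0.017], [0.476, -0.409, 0.021]]
tape_roll 0.42 [328. 168.  67.  93.] [[0.499, -0.299, 0.003], [0.6, -0.242, 0.095], [0.677, -0.179, 0.233]]
0.7
```

Run:
```python
from h import *
a=cv2.imread("pics/side0.png"); b=cv2.imread("pics/top0.png")
a=cv2.resize(a[150:350,250:430],None,fx=3,fy=3,interpolation=cv2.INTER_CUBIC)[:600]; 
b=cv2.resize(b[110:260,265:425],None,fx=4,fy=4,interpolation=cv2.INTER_CUBIC)
a=cv2.resize(a,(400,444)); b=cv2.resize(b,(400,375))
o=np.zeros((600,800,3),np.uint8); o[:444,:400]=a; o[:375,400:]=b
cv2.imwrite("pics/c0.png",o)
# tester geometry from top depth
d=np.load("top0.npy"); P,uv=cloud("top",d)
m=(P[:,0]>.45)&(P[:,0]<.75)&(P[:,1]>-.36)&(P[:,1]<-.14)
P=P[m]
bed=P[(P[:,2]>.004)&(P[:,2]<.013)&(P[:,0]>.49)&(P[:,0]<.58)&(P[:,1]<-.17)]
print("bed",len(bed),np.percentile(bed,[2,50,98],axis=0).round(3).tolist())
for z0,z1 in [(.076,.085),(.085,.095),(.105,.112),(.112,.12),(.12,.126)]:
    q=P[(P[:,2]>z0)&(P[:,2]<z1)]; 
    print(z0,len(q),np.percentile(q,[3,50,97],axis=0).round(3).tolist())
pk=P[(P[:,2]>.063)&(P[:,0]<.5)]
r=cv2.minAreaRect(pk[:,:2].astype(np.float32)*1000); print("pack",r)
```

```text
bed 1046 [[0.492, -0.34, 0.004], [0.526, -0.252, 0.008], [0.562, -0.204, 0.012]]
0.076 472 [[0.558, -0.307, 0.076], [0.573, -0.243, 0.081], [0.592, -0.184, 0.085]]
0.085 482 [[0.575, -0.304, 0.085], [0.589, -0.241, 0.089], [0.608, -0.182, 0.095]]
0.105 494 [[0.613, -0.297, 0.105], [0.63, -0.238, 0.109], [0.644, -0.178, 0.112]]
0.112 351 [[0.608, -0.296, 0.112], [0.643, -0.236, 0.115], [0.655, -0.174, 0.12]]
0.12 58 [[0.591, -0.286, 0.12], [0.646, -0.228, 0.123], [0.672, -0.172, 0.126]]
pack ((466.9538879394531, -259.869384765625), (35.65873718261719, 52.34854507446289), 5.764928817749023)
```

View pics/c0.png

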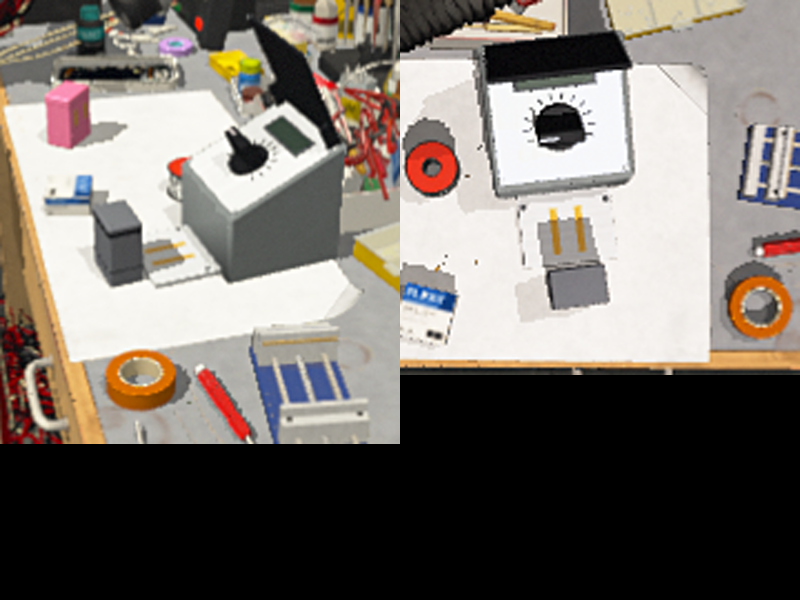

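```bash
cat >> h.py <<'E'
def rel(X,yaw=None):
    "world target, yaw = azimuth of tool y in deg -> shift mm, turn"
    p,r=tcp(); s=r.inv().apply(np.array(X)-p)*1000
    out=[*s.round(1)]
    if yaw is not None:
        y=r.apply([0,1,0]); a=np.arctan2(y[1],y[0]); t=-(np.radians(yaw)-a); out.append(round((t+np.pi)%(2*np.pi)-np.pi,3))
    return out
E
python3 - <<'E'
from h import *
from scipy.optimize import least_squares
res=[]
for n in ["top","side"]:
    d=np.load(f"{n}0.npy"); P,uv=cloud(n,d)
    # panel pts: region around plane guess
    o=np.array([.560,-.244,.075]); yaw=.088
    for it in range(6):
        ex=np.array([np.cos(yaw),np.sin(yaw),0]); ey=np.array([-np.sin(yaw),np.cos(yaw),0]); c,s=np.cos(np.radians(25)),np.sin(np.radians(25))
        up=c*ex+s*np.array([0,0,1]); nn=-s*ex+c*np.array([0,0,1])
        L=np.c_[(P-o)@up,(P-o)@ey,(P-o)@nn]
        m=(abs(L[:,2])<.006)&(L[:,0]>-.01)&(L[:,0]<.125)&(abs(L[:,1])<.075)
        Q=P[m]; C=Q.mean(0); nv=np.linalg.svd(Q-C)[2][2]; nv*=np.sign(nv[2])
        yaw=np.arctan2(-nv[1],-nv[0]); l=L[m]
        # left/right edges, front edge
        f=(l[:,0]>.01)&(l[:,0]<.09)
        lo,hi=np.percentile(l[f,1],[.7,99.3]); fr=np.percentile(l[abs(l[:,1])<.05,0],.7)
        off=np.median(l[:,2])
        o=o+ey*(lo+hi)/2+nn*off+up*fr*0.9
    print(n,"panel_front",o.round(4),"yaw",np.degrees(yaw).round(2),"slope",np.degrees(np.arccos(nv[2])).round(2),"w",hi-lo,len(Q))
    print(" tester origin",(o-ex*.07-[0,0,.075]).round(4),"knob",(o+up*.055).round(4),"grip",(o+up*.055+nn*.028).round(4))
    L=np.c_[(P-o)@up,(P-o)@ey,(P-o)@nn]
    k=(L[:,2]>.026)&(L[:,2]<.045)&(abs(L[:,0]-.055)<.03)&(abs(L[:,1])<.03)
    if k.sum()>5: print(" bar",cv2.minAreaRect((L[k,:2]*1000).astype(np.float32)),k.sum())
p=[.396,-.268,.2]
print(rel([.42,.15,.2]),rel(p,95))
print(tcp()[1].as_matrix().round(3))
E
```

```text
top panel_front [ 0.5594 -0.2468  0.0749] yaw 6.54 slope 25.38 w 0.12811821061867368 2282
 tester origin [ 4.898e-01 -2.548e-01 -1.000e-04] knob [ 0.6089 -0.2412  0.0982] grip [ 0.5972 -0.2425  0.1236]
 bar ((55.65609359741211, 0.4871807098388672), (14.956507682800293, 40.357078552246094), 0.4303682744503021) 127
side panel_front [ 0.5578 -0.2504  0.0756] yaw 8.42 slope 25.54 w 0.12712346396568602 1819
 tester origin [ 0.4886 -0.2607  0.0006] knob [ 0.6071 -0.2431  0.0989] grip [ 0.5954 -0.2449  0.1243]
 bar ((56.72779083251953, 0.15246963500976562), (41.24827194213867, 13.184167861938477), 87.92676544189453) 91
[np.float64(-343.2), np.float64(-290.2), np.float64(50.0)] [np.float64(-463.9), np.float64(-691.1), np.float64(50.0), np.float64(-0.437)]
[[-0.939  0.343  0.   ]
 [ 0.343  0.939  0.   ]
 [-0.     0.    -1.   ]]
```

Emit:
move_arm([
  [[0.35, -343, -290, 50, -0.454], [0.35, -343, -290, 50, -0.454], [0.35, -343, -290, 50, -0.454], [0.35, -343, -290, 50, -0.454], [0.35, -343, -290, 50, -0.454], [0.35, -343, -290, 50, -0.454], [0.35, -343, -290, 50, -0.454], [0.35, -343, -290, 50, -0.454], [0.35, -343, -290, 50, -0.454], [0.35, -343, -290, 50, -0.454]],
])

```text
time_s: 1.53
eef_pos: [0.3982, 0.1876, 0.2053]
eef_rot: [0.001, -0.052, 0.999, 0.0]
wrist_force: [1.1, 0.4, 0.1]
opening: 0.348
grasp_force: 0.0
```

Run:
```python
from h import *
print(rel([.4053,-.2665,.15],96),rel([.4053,-.2665,.034],96))
print(tcp()[1].as_matrix().round(3), tcp()[0],ctrl.get_obs()["q"])
```

```text
[np.float64(40.3), np.float64(-452.4), np.float64(55.1), np.float64(-0.0)] [np.float64(40.5), np.float64(-452.4), np.float64(171.1), np.float64(-0.0)]
[[-0.995 -0.104  0.001]
 [-0.104  0.995  0.   ]
 [-0.001  0.    -1.   ]] [0.39822527 0.18764095 0.20525371] [ 1.69398520e-01 -8.42248200e-02  1.97846764e+00  6.50786056e-05
  1.24609308e+00 -1.50576542e+00]
```

Emit:
move_arm([
  [[0.35, 40, -452, 55, 0], [0.35, 40, -452, 55, 0], [0.35, 40, -452, 55, 0], [0.35, 40, -452, 55, 0], [0.35, 40, -452, 55, 0], [0.35, 40, -452, 55, 0], [0.35, 40, -452, 55, 0], [0.35, 40, -452, 55, 0], [0.35, 40, -452, 55, 0], [0.35, 40, -452, 55, 0]],
])

```text
time_s: 2.37
eef_pos: [0.4038, -0.2265, 0.155]
eef_rot: [0.0, -0.052, 0.999, -0.0]
wrist_force: [1.3, 0.7, 0.3]
opening: 0.352
grasp_force: 0.0
```

Run:
```python
from h import *
print(rel([.4053,-.2665,.034],96),tcp()[0],ctrl.get_obs()["q"])
```

```text
[np.float64(2.7), np.float64(-39.9), np.float64(121.0), np.float64(-0.001)] [ 0.40377563 -0.22647146  0.15498182] [-7.68541454e-01  4.11022467e-02  1.96863667e+00  1.59417126e-04
  1.13083502e+00 -2.44302972e+00]
```

Emit:
move_arm([
  [[0.35, 3, -40, 0, 0], [0.35, 3, -40, 0, 0], [0.35, 3, -40, 40, 0], [0.35, 3, -40, 80, 0], [0.35, 3, -40, 121, 0], [0.35, 3, -40, 121, 0], [0.35, -10, -40, 121, 0], [0.35, -10, -40, 121, 0], [0.35, -15, -40, 121, 0], [0.35, -15, -40, 121, 0]],
])

```text
time_s: 3.2
eef_pos: [0.4248, -0.2633, 0.0363]
eef_rot: [0.001, -0.052, 0.999, -0.002]
wrist_force: [-0.4, 0.4, -0.1]
opening: 0.349
grasp_force: 0.0
```

Run:
```python
from h import *
p,r=tcp();print(p,(p-[.4895,-.255,0])@np.array([[.9945,.1045,0],[-.1045,.9945,0],[0,0,1]]).T)
im,d=camera("wrist"); im2,d2=camera("side")
a=cv2.resize(im,(400,250)); b=cv2.resize(im2[190:300,250:410],None,fx=2.5,fy=2.5)
o=np.zeros((275,800,3),np.uint8); o[:250,:400]=a; o[:,400:]=b
cv2.imwrite("pics/c1.png",o)
```

```text
[ 0.42484728 -0.26333164  0.03626122] [-0.06516779 -0.0015296   0.03626122]
```

View pics/c1.png

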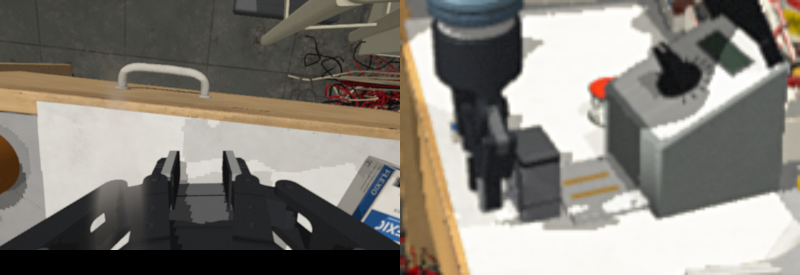

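Wrist view looks back at the robot with both fingers clear; the side view shows the fingers (490,170) close behind the pack (538,165), centred on it. Now the low slide to the edge.

Emit:
move_arm([
  [[0.35, -4, 0, 0, 0], [0.35, -7, 0, 0, 0], [0.35, -9, 0, 0, 0], [0.35, -11, 0, 0, 0], [0.35, -13, 0, 0, 0], [0.35, -15, 0, 0, 0], [0.35, -16, 0, 0, 0], [0.35, -17, 0, 0, 0], [0.35, -18, 0, 0, 0], [0.35, -18, 0, 0, 0]],
])

```text
time_s: 4.13
eef_pos: [0.441, -0.2604, 0.0338]
eef_rot: [-0.0, -0.052, 0.999, 0.0]
wrist_force: [-1.3, 0.6, 0.7]
opening: 0.347
grasp_force: 0.3
```

```bash
cat >> h.py <<'E'
T=np.array([[.9945,.1045,0],[-.1045,.9945,0],[0,0,1]]); O=np.array([.4895,-.255,0])
E
python3 - <<'E'
from h import *
p,r=tcp();print(p,T@(p-O))
for n in ["top","side"]:
    im,d=camera(n); P,_=cloud(n,d); L=(P-O)@T.T
    m=(L[:,2]>.062)&(L[:,2]<.078)&(L[:,0]>-.042)&(L[:,0]<.03)&(abs(L[:,1])<.04); print(n,m.sum(),np.percentile(L[m],[2,98],axis=0).round(4).tolist(),cv2.minAreaRect((L[m,:2]*1000).astype(np.float32)))
E
```

```text
[ 0.44099928 -0.26038417  0.03380379] [-0.04879661 -0.00028624  0.03380379]
top 11 [[-0.0132, 0.0073, 0.0649], [-0.001, 0.0214, 0.0705]] ((-6.800302028656006, 14.856267929077148), (1.6424922943115234, 19.418052673339844), 39.252891540527344)
side 143 [[-0.0276, -0.0289, 0.063], [-0.0013, 0.0212, 0.0733]] ((-13.57768726348877, -3.8602943420410156), (53.10246658325195, 28.56790542602539), 84.94290924072266)
```

Emit:
move_arm([
  [[0.35, -1, 0, 0, 0], [0.35, -2, 0, 0, 0], [0.35, -3, 0, 0, 0], [0.35, -4, 0, 0, 0], [0.35, -5, 0, 0, 0], [0.35, -6, 0, 0, 0], [0.35, -7, 0, 0, 0], [0.35, -7, 0, 0, 0], [0.35, -7, 0, 0, 0], [0.35, -7, 0, 0, 0]],
])

```text
time_s: 5.07
eef_pos: [0.4462, -0.26, 0.0339]
eef_rot: [-0.002, -0.053, 0.999, 0.0]
wrist_force: [-12.0, -2.2, 7.5]
opening: 0.349
grasp_force: 4.7
```

Emit:
move_arm([
  [[0.35, 8, 0, 0, 0], [0.35, 8, 0, 0, 0], [0.35, 8, 0, -20, 0], [0.35, 8, 0, -40, 0], [0.35, 8, 0, -40, 0], [0.35, 4, 0, -40, 0], [0.35, 0, 0, -40, 0], [0.35, -4, 0, -40, 0], [0.35, -8, 0, -40, 0], [0.35, -8, 0, -40, 0]],
])

```text
time_s: 5.9
eef_pos: [0.4566, -0.2585, 0.0732]
eef_rot: [-0.0, -0.052, 0.999, 0.0]
wrist_force: [-1.4, -0.3, 1.4]
opening: 0.349
grasp_force: 0.2
```

Emit:
move_arm([
  [[0.35, -4, 0, 0, 0], [0.35, -8, 0, 0, 0], [0.35, -12, 0, 0, 0], [0.35, -16, 0, 0, 0], [0.35, -20, 0, 0, 0], [0.35, -24, 0, 0, 0], [0.35, -28, 0, 0, 0], [0.35, -30, 0, 0, 0], [0.35, -30, 0, 0, 0], [0.35, -30, 0, 0, 0]],
])

```text
time_s: 6.73
eef_pos: [0.4859, -0.2557, 0.0738]
eef_rot: [-0.0, -0.052, 0.999, 0.0]
wrist_force: [0.2, -0.5, 1.1]
opening: 0.347
grasp_force: 0.0
```

Run:
```python
from h import *
p,r=tcp();print(p,T@(p-O))
im2,d2=camera("side")
cv2.imwrite("pics/c2.png",cv2.resize(im2[190:300,250:410],None,fx=3,fy=3))
```

```text
[ 0.48588489 -0.25570404  0.07381296] [-0.0036688  -0.00032239  0.07381296]
```

View pics/c2.png

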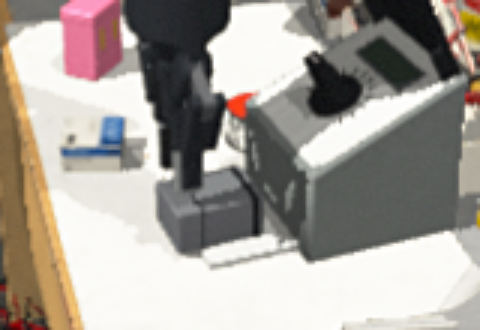

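The pack has fallen and lies on the bed around (210,212), cap toward the console. Retract up and check.

Emit:
move_arm([
  [[0.35, 0, 0, -40, 0], [0.35, 40, 0, -80, 0], [0.35, 80, 0, -110, 0], [0.35, 110, 0, -140, 0], [0.35, 110, 0, -170, 0], [0.35, 110, 0, -170, 0], [0.35, 110, 0, -170, 0], [0.35, 110, 0, -170, 0], [0.35, 110, 0, -170, 0], [0.35, 110, 0, -170, 0]],
])

```text
time_s: 7.62
eef_pos: [0.3762, -0.2663, 0.242]
eef_rot: [-0.001, -0.052, 0.999, 0.001]
wrist_force: [0.0, 0.6, 0.1]
opening: 0.352
grasp_force: 0.0
```

Run:
```python
from h import *
p,r=tcp();print(p,T@(p-O),ctrl.get_obs()["q"])
im,d=camera("top"); P,_=cloud("top",d); L=(P-O)@T.T
m=(L[:,2]>.034)&(L[:,2]<.054)&(L[:,0]>-.042)&(L[:,0]<.064)&(abs(L[:,1])<.05); print(m.sum(),np.percentile(L[m],[2,50,98],axis=0).round(4).tolist(),cv2.minAreaRect((L[m,:2]*1000).astype(np.float32)))
# tester edges re-estimate: panel left/right edge lines
o=np.array([.07,0,.075]);c,s=np.cos(np.radians(25)),np.sin(np.radians(25))
S=np.c_[(L-o)@[c,0,s],(L-o)[:,1],(L-o)@[-s,0,c]]
m=(abs(S[:,2])<.005)
for a in np.arange(.01,.11,.02):
    q=S[m&(abs(S[:,0]-a)<.01)&(abs(S[:,1])<.08)]; print(a,np.percentile(q[:,1],[1,99]).round(4),np.median(q[:,2]).round(4))
for b in (-.05,-.03,0,.03,.05):
    q=S[m&(abs(S[:,1]-b)<.01)&(abs(S[:,0])<.03)]; print(b,np.percentile(q[:,0],1).round(4))
k=(S[:,2]>.026)&(S[:,2]<.045)&(abs(S[:,0]-.055)<.03)&(abs(S[:,1])<.03)
print(cv2.minAreaRect((S[k,:2]*1000).astype(np.float32)))
```

```text
[ 0.3761775  -0.26633689  0.24195659] [-0.11388393  0.00056766  0.24195659] [-8.74577945e-01 -7.18542018e-02  1.88884790e+00  8.03926683e-05
  1.32821342e+00 -2.55014466e+00]
659 [[-0.0171, -0.0269, 0.0385], [0.0163, -0.002, 0.0434], [0.0497, 0.0227, 0.0476]] ((16.549604415893555, -2.2427749633789062), (69.89836883544922, 52.19240188598633), 0.626204252243042)
0.01 [-0.063  0.064] -0.0006
0.03 [-0.0622  0.0648] -0.0001
0.049999999999999996 [-0.0626  0.0654] -0.0001
0.06999999999999999 [-0.0622  0.0649] 0.0
0.08999999999999998 [-0.0611  0.0651] -0.0001
-0.05 0.0011
-0.03 0.0013
0 0.0003
0.03 0.0003
0.05 -0.0007
((56.10649108886719, 1.6435127258300781), (40.1666374206543, 15.028277397155762), 89.66773986816406)
```

The pack lies centred and straight (centre x_t 16.5 mm, y_t -2 mm, top 43 mm). The moves offer only a turn about tool z, so I test in free space how an over-reach affects the tool's lean.

Emit:
move_arm([
  [[0.35, -107, 307, -358, 0], [0.35, -107, 307, -358, 0], [0.35, -107, 307, -358, 0], [0.35, -107, 307, -358, 0], [0.35, -107, 307, -358, 0], [0.35, -107, 307, -358, 0], [0.35, -107, 307, -358, 0], [0.35, -107, 307, -358, 0], [0.35, -107, 307, -358, 0], [0.35, -107, 307, -358, 0]],
])

```text
time_s: 8.5
eef_pos: [0.441, 0.0072, 0.5527]
eef_rot: [-0.001, -0.052, 0.999, 0.0]
wrist_force: [0.0, -0.8, 0.1]
opening: 0.349
grasp_force: 0.0
```

Emit:
move_arm([
  [[0.35, 0, 0, -400, 0], [0.35, 0, 0, -400, 0], [0.35, 0, 0, -400, 0], [0.35, 0, 0, -400, 0], [0.35, 0, 0, -400, 0], [0.35, 0, 0, -400, 0], [0.35, 0, 0, -400, 0], [0.35, 0, 0, -400, 0], [0.35, 0, 0, -400, 0], [0.35, 0, 0, -400, 0]],
])

```text
time_s: 9.33
eef_pos: [0.424, 0.0049, 0.858]
eef_rot: [0.013, -0.052, 0.999, -0.003]
wrist_force: [-0.2, 1.2, 0.4]
opening: 0.352
grasp_force: 0.0
```

Run:
```python
from h import *
p,r=tcp();print(p,ctrl.get_obs()["q"]); print(r.as_matrix().round(3))
```

```text
[0.42403087 0.00486352 0.85804956] [-0.27173901  0.18876285  0.29934512  0.00471811  2.62633718 -1.94287345]
[[-0.994 -0.104  0.027]
 [-0.104  0.995 -0.005]
 [-0.026 -0.008 -1.   ]]
```

Emit:
move_arm([
  [[0.35, 100, 0, -200, 0], [0.35, 100, 0, -200, 0], [0.35, 100, 0, -200, 0], [0.35, 100, 0, -200, 0], [0.35, 100, 0, -200, 0], [0.35, 100, 0, -200, 0], [0.35, 100, 0, -200, 0], [0.35, 100, 0, -200, 0], [0.35, 100, 0, -200, 0], [0.35, 100, 0, -200, 0]],
])

```text
time_s: 10.17
eef_pos: [0.3892, -0.0023, 0.8835]
eef_rot: [0.043, -0.052, 0.998, -0.017]
wrist_force: [-0.2, 0.1, 0.5]
opening: 0.351
grasp_force: 0.0
```

Run:
```python
from h import *
p,r=tcp();print(p,ctrl.get_obs()["q"]); print(r.as_matrix().round(3))
```

```text
[ 0.38919965 -0.00234921  0.88353666] [-3.12862644e-01  1.23959891e-01  2.98540638e-01 -1.66148944e-03
  2.62601635e+00 -1.98914781e+00]
[[-0.991 -0.102  0.088]
 [-0.105  0.994 -0.029]
 [-0.085 -0.038 -0.996]]
```

The over-reach does lean the tool forward (5° now), in the plane of joint 1. I move sideways so that this plane matches the tester's heading (about 7°).

Emit:
move_arm([
  [[0.35, 33, 40, 20, 0], [0.35, 33, 80, 20, 0], [0.35, 33, 120, 20, 0], [0.35, 33, 160, 20, 0], [0.35, 33, 204, 20, 0], [0.35, 33, 204, 20, 0], [0.35, 33, 204, 20, 0], [0.35, 33, 204, 20, 0], [0.35, 33, 204, 20, 0], [0.35, 33, 204, 20, 0]],
])

```text
time_s: 11.0
eef_pos: [0.3374, 0.1955, 0.8533]
eef_rot: [0.044, -0.051, 0.998, -0.017]
wrist_force: [0.4, -0.6, -0.2]
opening: 0.355
grasp_force: 0.0
```

Run:
```python
from h import *
p,r=tcp();print(p,ctrl.get_obs()["q"]); print(r.as_matrix().round(3))
```

```text
[0.33735309 0.1955381  0.85329098] [ 0.25992788  0.04392389  0.48518905 -0.09050303  2.53201004 -1.48897782]
[[-0.991 -0.1    0.089]
 [-0.103  0.994 -0.03 ]
 [-0.086 -0.039 -0.996]]
```

Emit:
move_arm([
  [[0.35, 150, -30, -260, 0], [0.35, 150, -30, -260, 0], [0.35, 150, -30, -260, 0], [0.35, 150, -30, -260, 0], [0.35, 150, -30, -260, 0], [0.35, 150, -30, -260, 0], [0.35, 150, -30, -260, 0], [0.35, 150, -30, -260, 0], [0.35, 150, -30, -260, 0], [0.35, 150, -30, -260, 0]],
])

```text
time_s: 11.83
eef_pos: [0.2107, 0.1679, 0.8905]
eef_rot: [0.063, -0.052, 0.997, -0.016]
wrist_force: [0.6, 0.5, 0.2]
opening: 0.349
grasp_force: 0.0
```

```bash
cat >> h.py <<'E'
def st():
    p,r=tcp();print(p.round(4),np.array(ctrl.get_obs()["q"]).round(3)); print(r.as_matrix().round(3).tolist())
    z=r.as_matrix()[:,2]; print("tilt",np.degrees(np.arccos(-z[2])).round(2),"az",np.degrees(np.arctan2(z[1],z[0])).round(1))
E
python3 -c "
from h import *
st()"
```

```text
[0.2107 0.1679 0.8905] [ 0.294 -0.142  0.541 -0.123  2.626 -1.492]
[[-0.987, -0.102, 0.126], [-0.106, 0.994, -0.025], [-0.123, -0.038, -0.992]]
tilt 7.4 az -11.2
```

Emit:
move_arm([
  [[0.35, 100, -14, -260, 0], [0.35, 100, -14, -260, 0], [0.35, 100, -14, -260, 0], [0.35, 100, -14, -260, 0], [0.35, 100, -14, -260, 0], [0.35, 100, -14, -260, 0], [0.35, 100, -14, -260, 0], [0.35, 100, -14, -260, 0], [0.35, 100, -14, -260, 0], [0.35, 100, -14, -260, 0]],
])

```text
time_s: 12.67
eef_pos: [0.1416, 0.1755, 0.8932]
eef_rot: [0.082, -0.053, 0.995, -0.013]
wrist_force: [1.0, -0.0, 0.2]
opening: 0.348
grasp_force: 0.0
```

```bash
python3 -c "
from h import *
st()"
```

```text
[0.1416 0.1755 0.8932] [ 0.479 -0.231  0.599 -0.186  2.626 -1.366]
[[-0.981, -0.103, 0.165], [-0.107, 0.994, -0.017], [-0.162, -0.034, -0.986]]
tilt 9.56 az -5.8
```

Emit:
move_arm([
  [[0.35, -132, 3, -130, 0], [0.35, -132, 3, -130, 0], [0.35, -132, 3, -130, 0], [0.35, -132, 3, -130, 0], [0.35, -132, 3, -130, 0], [0.35, -132, 3, -130, 0], [0.35, -132, 3, -130, 0], [0.35, -132, 3, -130, 0], [0.35, -132, 3, -130, 0], [0.35, -132, 3, -130, 0]],
])

```text
time_s: 13.5
eef_pos: [0.249, 0.189, 0.9184]
eef_rot: [0.101, -0.053, 0.993, -0.01]
wrist_force: [-0.5, -0.2, -1.4]
opening: 0.349
grasp_force: 0.0
```

Emit:
move_arm([
  [[0.35, -20, -12, -300, 0], [0.35, -20, -12, -300, 0], [0.35, -20, -12, -300, 0], [0.35, -20, -12, -300, 0], [0.35, -20, -12, -300, 0], [0.35, -20, -12, -300, 0], [0.35, -20, -12, -300, 0], [0.35, -20, -12, -300, 0], [0.35, -20, -12, -300, 0], [0.35, -20, -12, -300, 0]],
])

```text
time_s: 14.33
eef_pos: [0.2289, 0.179, 0.9283]
eef_rot: [0.117, -0.053, 0.992, -0.008]
wrist_force: [0.7, -0.1, -0.4]
opening: 0.353
grasp_force: 0.0
```

```bash
python3 -c "
from h import *
st()"
```

```text
[0.2289 0.179  0.9283] [ 0.336 -0.043  0.331 -0.165  2.626 -1.495]
[[-0.967, -0.104, 0.233], [-0.108, 0.994, -0.004], [-0.232, -0.029, -0.972]]
tilt 13.5 az -1.0
```

Emit:
move_arm([
  [[0.35, 30, 20, -315, 0], [0.35, 30, 20, -315, 0], [0.35, 30, 20, -315, 0], [0.35, 30, 20, -315, 0], [0.35, 30, 20, -315, 0], [0.35, 30, 20, -315, 0], [0.35, 30, 20, -315, 0], [0.35, 30, 20, -315, 0], [0.35, 30, 20, -315, 0], [0.35, 30, 20, -315, 0]],
])

```text
time_s: 15.17
eef_pos: [0.1685, 0.194, 0.9349]
eef_rot: [0.135, -0.054, 0.989, -0.005]
wrist_force: [-0.6, 0.2, -0.1]
opening: 0.348
grasp_force: 0.0
```

Emit:
move_arm([
  [[0.35, 20, 10, -315, 0], [0.35, 20, 10, -315, 0], [0.35, 20, 10, -315, 0], [0.35, 20, 10, -315, 0], [0.35, 20, 10, -315, 0], [0.35, 20, 10, -315, 0], [0.35, 20, 10, -315, 0], [0.35, 20, 10, -315, 0], [0.35, 20, 10, -315, 0], [0.35, 20, 10, -315, 0]],
])

```text
time_s: 16.0
eef_pos: [0.1181, 0.2011, 0.9411]
eef_rot: [0.153, -0.054, 0.987, 0.0]
wrist_force: [-0.5, 0.5, -1.0]
opening: 0.353
grasp_force: 0.0
```

```bash
python3 -c "
from h import *
st()"
```

```text
[0.1181 0.2011 0.9411] [ 0.794 -0.112  0.357 -0.426  2.626 -1.286]
[[-0.947, -0.108, 0.302], [-0.107, 0.994, 0.017], [-0.303, -0.016, -0.953]]
tilt 17.64 az 3.3
```

Emit:
move_arm([
  [[0.35, -110, -40, -280, 0], [0.35, -110, -40, -280, 0], [0.35, -110, -40, -280, 0], [0.35, -110, -40, -280, 0], [0.35, -110, -40, -280, 0], [0.35, -110, -40, -280, 0], [0.35, -110, -40, -280, 0], [0.35, -110, -40, -280, 0], [0.35, -110, -40, -280, 0], [0.35, -110, -40, -280, 0]],
])

```text
time_s: 16.83
eef_pos: [0.1543, 0.1756, 0.9553]
eef_rot: [0.169, -0.055, 0.984, 0.003]
wrist_force: [0.2, -0.1, -0.4]
opening: 0.351
grasp_force: 0.0
```

Emit:
move_arm([
  [[0.35, -90, 0, -290, 0], [0.35, -90, 0, -290, 0], [0.35, -90, 0, -290, 0], [0.35, -90, 0, -290, 0], [0.35, -90, 0, -290, 0], [0.35, -90, 0, -290, 0], [0.35, -90, 0, -290, 0], [0.35, -90, 0, -290, 0], [0.35, -90, 0, -290, 0], [0.35, -90, 0, -290, 0]],
])

```text
time_s: 17.67
eef_pos: [0.1467, 0.1626, 0.9609]
eef_rot: [0.181, -0.055, 0.982, 0.004]
wrist_force: [0.2, -1.0, 0.0]
opening: 0.354
grasp_force: 0.0
```

```bash
python3 -c "
from h import *
st()"
```

```text
[0.1467 0.1626 0.9609] [ 0.481 -0.137  0.299 -0.285  2.626 -1.475]
[[-0.929, -0.109, 0.354], [-0.106, 0.994, 0.029], [-0.355, -0.011, -0.935]]
tilt 20.82 az 4.6
```

Emit:
move_arm([
  [[0.35, -30, 5, -310, 0], [0.35, -30, 5, -310, 0], [0.35, -30, 5, -310, 0], [0.35, -30, 5, -310, 0], [0.35, -30, 5, -310, 0], [0.35, -30, 5, -310, 0], [0.35, -30, 5, -310, 0], [0.35, -30, 5, -310, 0], [0.35, -30, 5, -310, 0], [0.35, -30, 5, -310, 0]],
])

```text
time_s: 18.5
eef_pos: [0.0972, 0.1601, 0.9659]
eef_rot: [0.196, -0.055, 0.979, 0.007]
wrist_force: [0.1, -0.6, 0.5]
opening: 0.349
grasp_force: 0.0
```

Emit:
move_arm([
  [[0.35, -70, 0, -300, 0], [0.35, -70, 0, -300, 0], [0.35, -70, 0, -300, 0], [0.35, -70, 0, -300, 0], [0.35, -70, 0, -300, 0], [0.35, -70, 0, -300, 0], [0.35, -70, 0, -300, 0], [0.35, -70, 0, -300, 0], [0.35, -70, 0, -300, 0], [0.35, -70, 0, -300, 0]],
])

```text
time_s: 19.33
eef_pos: [0.0752, 0.1456, 0.9702]
eef_rot: [0.208, -0.055, 0.977, 0.009]
wrist_force: [0.0, -0.3, -0.6]
opening: 0.345
grasp_force: 0.0
```

```bash
python3 -c "
from h import *
st()"
```

```text
[0.0752 0.1456 0.9702] [ 0.914 -0.169  0.299 -0.641  2.626 -1.391]
[[-0.908, -0.112, 0.404], [-0.104, 0.994, 0.041], [-0.406, -0.005, -0.914]]
tilt 23.98 az 5.9
```

```bash
python3 -c "
from h import *
print(rel([.5545,-.2479,.2163]))"
```

```text
[np.float64(-87.6), np.float64(-441.3), np.float64(866.3)]
```

Emit:
move_arm([
  [[0.5, -40, -190, 350, 0.1], [0.5, -40, -190, 350, 0.2], [0.5, -40, -190, 350, 0.3], [0.5, -40, -190, 350, 0.4], [0.5, -40, -190, 350, 0.5], [0.5, -40, -190, 350, 0.6], [0.5, -40, -190, 350, 0.7], [0.5, -40, -190, 350, 0.75], [0.5, -40, -190, 350, 0.75], [0.5, -40, -190, 350, 0.75]],
])

```text
time_s: 20.17
eef_pos: [0.186, 0.0982, 0.8326]
eef_rot: [0.193, 0.204, 0.959, 0.046]
wrist_force: [-0.3, 0.5, 0.6]
opening: 0.503
grasp_force: 0.0
```

```bash
python3 -c "
from h import *
st();print(rel([.5545,-.2479,.2163]),ctrl.get_obs()['opening'])"
```

```text
[0.186  0.0982 0.8326] [-0.593 -0.649  1.027  0.341  2.403 -1.45 ]
[[-0.843, 0.373, 0.389], [0.408, 0.913, 0.009], [-0.352, 0.167, -0.921]]
tilt 22.9 az 1.4
[np.float64(-235.1), np.float64(-281.4), np.float64(707.8)] 0.5032014682851231
```

Emit:
move_arm([
  [[0.5, -115, -140, 350, 0.1], [0.5, -115, -140, 350, 0.2], [0.5, -115, -140, 350, 0.3], [0.5, -115, -140, 350, 0.4], [0.5, -115, -140, 350, 0.5], [0.5, -115, -140, 350, 0.6], [0.5, -115, -140, 350, 0.7], [0.5, -115, -140, 350, 0.75], [0.5, -115, -140, 350, 0.75], [0.5, -115, -140, 350, 0.75]],
])

```text
time_s: 21.0
eef_pos: [0.3674, -0.0739, 0.5244]
eef_rot: [0.161, 0.54, 0.818, 0.113]
wrist_force: [-0.1, -0.5, 0.4]
opening: 0.503
grasp_force: 0.0
```

```bash
python3 -c "
from h import *
st();print(rel([.5545,-.2479,.2163]),ctrl.get_obs()['opening'])"
```

```text
[ 0.3674 -0.0739  0.5244] [-0.762 -0.655  1.789  0.281  1.716 -1.083]
[[-0.364, 0.848, 0.386], [0.921, 0.39, 0.011], [-0.141, 0.359, -0.922]]
tilt 22.72 az 1.6
[np.float64(-184.7), np.float64(-20.1), np.float64(354.5)] 0.5025765015237124
```

```bash
cat >> h.py <<'E'
yw=np.radians(7); ex=np.array([np.cos(yw),np.sin(yw),0]); ey=np.array([-np.sin(yw),np.cos(yw),0]); ez=np.array([0,0,1.])
c25,s25=np.cos(np.radians(25)),np.sin(np.radians(25)); up=c25*ex+s25*ez; nn=-s25*ex+c25*ez
KN=np.array([.609,-.2412,.0985])
def krel(h,K=KN,al=0):
    "shift and turn to be at height h off the panel on knob axis, tool y along up rotated al deg ccw"
    p,r=tcp(); d=np.cos(np.radians(al))*up+np.sin(np.radians(al))*ey
    l=r.inv().apply(d); print("shift",(r.inv().apply(K+h*nn-p)*1000).round(1),"turn",np.arctan2(-l[0],l[1]).round(3))
E
python3 -c "
from h import *
krel(.13)"
```

```text
shift [-184.7  -20.1  354.5] turn 0.29
```

Emit:
move_arm([
  [[0.5, -185, -20, 355, 0.1], [0.5, -185, -20, 355, 0.2], [0.5, -185, -20, 355, 0.29], [0.5, -185, -20, 355, 0.29], [0.5, -185, -20, 355, 0.29], [0.5, -185, -20, 355, 0.29], [0.5, -185, -20, 355, 0.29], [0.5, -185, -20, 355, 0.29], [0.5, -185, -20, 355, 0.29], [0.5, -185, -20, 355, 0.29]],
])

```text
time_s: 21.83
eef_pos: [0.5552, -0.2481, 0.2159]
eef_rot: [0.142, 0.653, 0.732, 0.135]
wrist_force: [-0.0, 0.9, -0.4]
opening: 0.5
grasp_force: 0.0
```

Run:
```python
from h import *
st(); krel(.13); krel(.028)
c=cal("wrist"); im,d=camera("wrist"); np.save("w.npy",d)
im2,_=camera("side")
print("cam",(-c[2].T@c[3]).round(3))
uv=proj("wrist",[KN+.036*nn,KN+.036*nn+.021*ey,KN+.036*nn-.021*ey],c); print(uv.round(0).tolist())
P,_=cloud("wrist",d,None,c); S=np.c_[(P-KN)@up,(P-KN)@ey,(P-KN)@nn]
k=(S[:,2]>.028)&(S[:,2]<.045)&(abs(S[:,0])<.03)&(abs(S[:,1])<.03); print("bar",k.sum(), cv2.minAreaRect((S[k,:2]*1000).astype(np.float32)) if k.sum()>5 else "")
o=np.zeros((275,800,3),np.uint8); o[:250,:400]=cv2.resize(im,(400,250)); o[:,400:]=cv2.resize(im2[150:300,260:430],(400,275)); cv2.imwrite("pics/c3.png",o)
```

```text
[ 0.5552 -0.2481  0.2159] [-0.755  0.089  1.833  0.339  0.961 -1.027]
[[-0.107, 0.917, 0.385], [0.994, 0.111, 0.012], [-0.032, 0.384, -0.923]]
tilt 22.66 az 1.7
shift [ 0.3 -0.4 -0.7] turn -0.0
shift [  3.9   3.9 101.2] turn -0.0
cam [ 0.5   -0.185  0.328]
[[327.0, 205.0], [327.0, 174.0], [327.0, 235.0]]
bar 1282 ((1.2533583641052246, 0.8323135375976562), (13.996017456054688, 41.50074768066406), 0.7860165238380432)
```

View pics/c3.png

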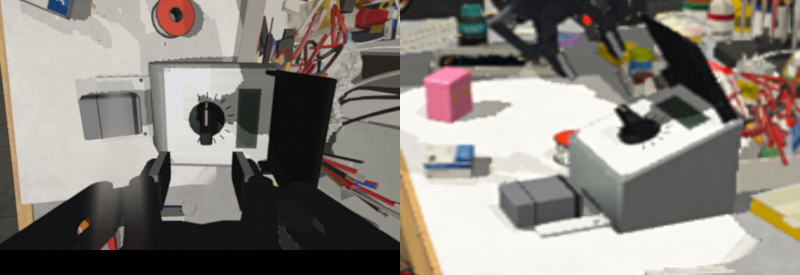

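The wrist view shows the knob (206,118) with its white line on the left (top) half and the bar across the slope between the fingers' plane; the pack lies at (110,115) on the bed. Descending on the knob.

Emit:
move_arm([
  [[0.5, 4.5, 5, 20, 0], [0.5, 4.5, 5, 35, 0], [0.5, 4.5, 5, 50, 0], [0.5, 4.5, 5, 62, 0], [0.5, 4.5, 5, 74, 0], [0.5, 4.5, 5, 84, 0], [0.5, 4.5, 5, 92, 0], [0.5, 4.5, 5, 98, 0], [0.5, 4.5, 5, 100, 0], [0.5, 4.5, 5, 100, 0]],
])

```text
time_s: 22.77
eef_pos: [0.5984, -0.2417, 0.1301]
eef_rot: [0.145, 0.652, 0.732, 0.135]
wrist_force: [0.0, -0.2, 0.9]
opening: 0.501
grasp_force: 0.0
```

Run:
```python
from h import *
st(); krel(.028,KN+.0011*up+.0006*ey); print(ctrl.get_obs()["torque"])
```

```text
[ 0.5984 -0.2417  0.1301] [-0.69   0.281  1.804  0.369  0.783 -1.032]
[[-0.108, 0.915, 0.388], [0.994, 0.113, 0.01], [-0.035, 0.387, -0.921]]
tilt 22.86 az 1.4
shift [-0.  -2.5  5.2] turn 0.002
[ 0.03938822  0.19999723 -0.03486107]
```

Emit:
move_arm([
  [[0.5, 0, 0, 0, 0], [0.5, 0, 0, 0, 0], [0.5, 0, 0, 0, 0], [0.3, 0, 0, 0, 0], [0.1, 0, 0, 0, 0], [0, 0, 0, 0, 0], [0, 0, 0, 0, 0], [0, 0, 0, 0, 0], [0, 0, 0, 0, 0], [0, 0, 0, 0, 0]],
])

```text
time_s: 23.6
eef_pos: [0.5969, -0.2421, 0.1304]
eef_rot: [0.144, 0.652, 0.732, 0.135]
wrist_force: [-12.8, -0.9, 7.5]
opening: 0.151
grasp_force: 58.8
```

Run:
```python
from h import *
st(); krel(.028,KN+.0011*up+.0006*ey); print(ctrl.get_obs()["torque"])
```

```text
[ 0.5969 -0.2421  0.1304] [-0.691  0.279  1.806  0.367  0.785 -1.032]
[[-0.108, 0.916, 0.386], [0.994, 0.113, 0.009], [-0.035, 0.385, -0.922]]
tilt 22.74 az 1.4
shift [ 0.2 -1.1  6.1] turn 0.002
[-0.03165175  1.16822274 -0.09122387]
```

Emit:
move_arm([
  [[0, 0, -1, 0, 0.05], [0, 0, -1, 0, 0.12], [0, 0, -1, 0, 0.2], [0, 0, -1, 0, 0.28], [0, 0, -1, 0, 0.36], [0, 0, -1, 0, 0.44], [0, 0, -1, 0, 0.52], [0, 0, -1, 0, 0.6], [0, 0, -1, 0, 0.68], [0, 0, -1, 0, 0.7]],
])

```text
time_s: 24.43
eef_pos: [0.5964, -0.2419, 0.1302]
eef_rot: [0.089, 0.865, 0.462, 0.176]
wrist_force: [-9.1, 0.2, 6.1]
opening: 0.146
grasp_force: 58.4
```

Run:
```python
from h import *
st(); krel(.028,KN+.0011*up+.0006*ey,-80); print(ctrl.get_obs()["torque"])
```

```text
[ 0.5964 -0.2419  0.1302] [-0.692  0.278  1.807  0.369  0.784 -0.33 ]
[[0.511, 0.768, 0.387], [0.83, -0.557, 0.01], [0.223, 0.316, -0.922]]
tilt 22.77 az 1.5
shift [-0.5 -0.5  6.1] turn 0.693
[0.3712888  1.15855946 0.21126689]
```

Emit:
move_arm([
  [[0, 0, 0, 0, 0.08], [0, 0, 0, 0, 0.16], [0, 0, 0, 0, 0.24], [0, 0, 0, 0, 0.32], [0, 0, 0, 0, 0.4], [0, 0, 0, 0, 0.48], [0, 0, 0, 0, 0.56], [0, 0, 0, 0, 0.64], [0, 0, 0, 0, 0.7], [0, 0, 0, 0, 0.7]],
])

```text
time_s: 25.27
eef_pos: [0.5964, -0.2415, 0.1301]
eef_rot: [0.022, 0.971, 0.138, 0.196]
wrist_force: [-8.9, 1.0, 6.2]
opening: 0.146
grasp_force: 60.6
```

Run:
```python
from h import *
st(); krel(.028,KN+.0011*up+.0006*ey,-80); print(ctrl.get_obs()["torque"])
```

```text
[ 0.5964 -0.2415  0.1301] [-0.692  0.278  1.808  0.369  0.785  0.369]
[[0.885, 0.26, 0.387], [0.277, -0.961, 0.011], [0.374, 0.098, -0.922]]
tilt 22.76 az 1.6
shift [-0.7  0.3  6. ] turn -0.006
[0.81287807 1.18278386 0.36739623]
```

Turned by 1.40 rad. Open and withdraw along the tool.

Emit:
move_arm([
  [[0.2, 0, 0, 0, 0], [0.4, 0, 0, 0, 0], [0.5, 0, 0, 0, 0], [0.5, 0, 0, 0, 0], [0.5, 0, 0, 0, 0], [0.5, 0, 0, -10, 0], [0.5, 0, 0, -25, 0], [0.5, 0, 0, -50, 0], [0.5, 0, 0, -85, 0], [0.5, 0, 0, -120, 0]],
])

```text
time_s: 26.1
eef_pos: [0.5497, -0.2424, 0.2415]
eef_rot: [0.023, 0.97, 0.14, 0.196]
wrist_force: [-0.9, -0.6, 0.1]
opening: 0.495
grasp_force: 0.0
```

Emit:
move_arm([
  [[0.5, -20, 0, -40, 0], [0.5, -40, 0, -80, 0], [0.5, -60, 0, -120, 0], [0.5, -60, 0, -120, 0], [0.5, -60, 0, -120, 0], [0.5, -60, 0, -120, 0], [0.5, -60, 0, -120, 0], [0.5, -60, 0, -120, 0], [0.5, -60, 0, -120, 0], [0.5, -60, 0, -120, 0]],
])

```text
time_s: 26.93
eef_pos: [0.4515, -0.2602, 0.3274]
eef_rot: [0.022, 0.97, 0.14, 0.196]
wrist_force: [0.1, 0.6, -0.0]
opening: 0.502
grasp_force: 0.0
```

Run:
```python
from h import *
st()
ims=[]
for n in ["top","wrist"]:
    c=cal(n); im,d=camera(n); P,_=cloud(n,d,None,c); S=np.c_[(P-KN)@up,(P-KN)@ey,(P-KN)@nn]
    k=(S[:,2]>.028)&(S[:,2]<.045)&(abs(S[:,0])<.03)&(abs(S[:,1])<.03); print(n,"bar",k.sum(), cv2.minAreaRect((S[k,:2]*1000).astype(np.float32)) if k.sum()>5 else "")
    L=(P-O)@T.T
    m=(L[:,2]>.034)&(L[:,2]<.054)&(L[:,0]>-.042)&(L[:,0]<.064)&(abs(L[:,1])<.05); print("pack",m.sum(),np.median(L[m],axis=0).round(4),cv2.minAreaRect((L[m,:2]*1000).astype(np.float32)) if m.sum()>5 else "")
    if n=="top": im=cv2.resize(im[110:260,265:425],None,fx=2.5,fy=2.5)
    ims.append(cv2.resize(im,(400,375)))
cv2.imwrite("pics/c4.png",np.hstack(ims))
```

```text
[ 0.4515 -0.2602  0.3274] [-0.946 -0.214  1.887  0.345  1.256  0.266]
[[0.884, 0.263, 0.388], [0.28, -0.96, 0.012], [0.375, 0.098, -0.922]]
tilt 22.81 az 1.7
top bar 120 ((0.931732177734375, 0.19779014587402344), (42.57722091674805, 13.913345336914062), 10.048235893249512)
pack 662 [ 0.0164 -0.002   0.0433] ((16.460407257080078, -2.283926010131836), (69.93490600585938, 52.128360748291016), 0.772907018661499)
wrist bar 574 ((1.0982418060302734, 0.45197296142578125), (40.56216812133789, 13.49832534790039), 9.91775894165039)
pack 2371 [ 0.0165 -0.0016  0.0439] ((17.400976181030273, -1.7851676940917969), (70.05493927001953, 52.31018829345703), 0.6551128029823303)
```

View pics/c4.png

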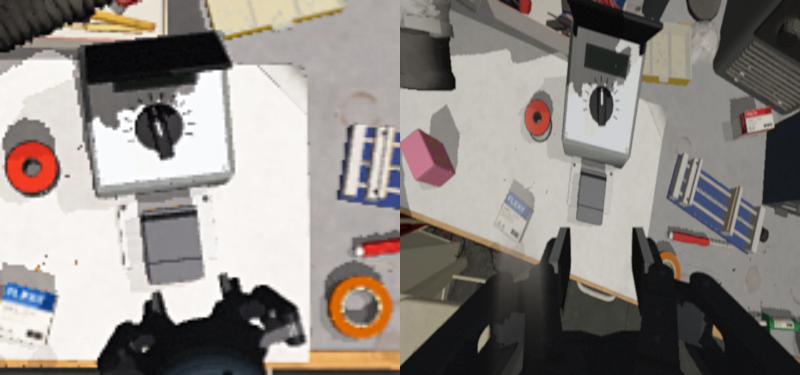

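The knob (155,128; wrist view 603,105) now points at 10° anticlockwise of uphill, exactly four clicks from 90°. The pack lies straight on the bed, the gripper is clear, and the carton, spool and tape are in place.

```bash
python3 -c "
from bench import order
print(order.hand_in())"
```

```text
the job is handed in; nothing more can be done
None
```

The job is handed in: the pack lies flat and straight on the bed, centred about 2 mm off the middle line, the selector moved 80° (four clicks) clockwise and was released, and the spool, carton and tape roll were not touched.

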